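Wedge the bundling jig's sprung catch open and take out the shingles

TASK

The sprung catch of the bundling jig holds down the bundle of model-house shingles and snaps shut as soon as it is let go. Drive the tapered wooden wedge, narrow end first, into the gap between the jig's dark wooden fence and the catch until it holds the catch clear of the bundle, and leave it wedged there. Then lift the bundle up out of the jig and lay it flat in the shallow square wooden tray, leaving the catch still wedged open.

Things in the scene. Friction and masses are not known exactly. Their poses are not given: they have to be found in the camera images.
- jig: Bundling jig fixed to the worktop: plywood board 188 x 120 x 10 mm with a dark wooden nest, a dark fence and a steel sprung catch. Origin under the board. +x (roughly away from the robot): way the catch opens; +y (roughly to the robot's left): way the wedge is driven; z up. The bundle lies on the fence's -x side, the gap for the wedge on its +x side. Board reaches 60 mm either way in y.
- gap (a point): Mouth of the gap: point on the fence's +x face, at the board's top (z 10 mm), axes as the jig. Fence: from 6 mm before to 74 mm beyond it in y, 12 mm thick, 16 mm high. At y 0 an upright round steel nosing of the catch (radius 6, top 24 mm above the board) faces the fence, 24 mm from it when shut; elsewhere the catch stands 6 mm farther off. Before the mouth (-y) all is clear.
- catch (a joint): Slide of the sprung catch in m: 0 shut (lip over the bundle's end), at most 0.022, growing as it is pushed along the jig's +x. Clear of the bundle from 0.011. A spring (2 N shut, 3.5 N at 0.015) shuts it again whenever it is not held.
- catch_lip (a point): Lower front edge of the catch's lip, 19 mm above the board; shut, it reaches 11 mm over the bundle's end. The lip hangs from a flat steel arm, 24 mm wide in y, that crosses over fence and gap 18 to 42 mm beyond the gap's mouth: underside 26 mm, top 32 mm above the board, so the wedge passes under it.
- wedge_grip (a point): Loose wooden wedge lying flat, 135 long, 39 wide at the butt, 20 mm high, 60 g. Point: mid-width of the butt, 20 mm from its end, half-way up; grip here across 39 mm. Its y points to the narrow end. Side at -x straight for its whole length, 19.5 mm off: it goes along the fence. Side at +x parallel to 40 mm ahead of the point, then width 24 mm at 90 mm ahead, 5 mm at the end (115 mm).
- wedge_tip (a point): Middle of the wedge's blunt narrow end (5 mm wide), 115 mm ahead of wedge_grip. Driven along the fence until wedge_grip is 12 to 35 mm before the gap's mouth, the 39 mm wide part stands between fence and nosing, the catch at about 0.015, and the wedge stays by itself; at 28 mm the fingers clear the nosing and the fence.
- bundle_center (a point): Bundle of brown shingles with a rubber band, 64 x 33 x 18 mm (firm core 58 x 28 x 17), 20 g, lying flat in the nest on the board, 1 mm of play. Point: its centre, 8.5 mm above its underside; y along its length (which lies along the jig's x), x across. Nest blocks 7 mm high stand at its corners only: grip it across 28 mm at the middle of its long sides.
- tray_in (a point): Centre of the inner floor of the shallow square wooden tray, 130 x 130 mm outside, 16 mm high, walls and floor 5 mm thick, fixed to the worktop (floor's top at z 5 mm); x and y along its sides, z up.
There are look-alikes about, which are no part of the job. What is shaped like the part that bears wedge_grip but purple is not meant.

How it is judged:
By the outcome, as a careful person would: the job done as asked, in the order asked, and still so for the second after the job is handed in, with the robot touching nothing.
It also fails if it takes over 53 s, if anything falls off the work surface, if the arm or the gripper's body presses on something with over 40 N, if the wrist force passes 120 N, or if a joint passes its speed limit or range.

ROBOT

A 6-joint arm with a two-finger parallel gripper is mounted at the origin on a cart in front of the work surface, level with it; the furniture and walls round the work are solid. World frame = base frame: x ahead of the robot, y to its left, z up, the work surface at z = 0. Lengths are in m, angles in rad, forces in N, time in s.
With the tool pointing down it reaches from about 0.25 to 0.85 m from the base axis. Payload 12.5 kg.
Tool frame: the origin (TCP) lies at the very end of the fingers, on their centre line; the grasp point (between the pads) lies 19 mm behind it; z points along the fingers, y is the line along which they close (so a half turn about z gives the same grasp; the last joint's range is limited). The gripper opens to 93 mm and grips with 3 to 60 N. Pads are 15 mm wide; open, the fingers measure 128 mm over their backs; the gripper's body (75 mm by 188 mm) begins 65 mm behind the grasp point.
Start: joints at [1.233, 0.351, 1.652, -0, 1.139, -0.085], TCP at [0.138, 0.533, 0.219] pointing down, gripper open.
Joint ranges: [-2.75, 2.75], [-0.79, 2.1], [0.01, 2.65], [-1.57, 4.71], [0.07, 3.14], [-2.87, 2.87]. Speed limits (rad/s): [2.22, 2.22, 2.79, 3.14, 3.14, 3.14].

INTERFACE

Orientations are given as a rotation vector (axis times angle).
In Python, from workcell import r, cams, ticket gives the robot as it stands.
- The arm moves only by the tool move_arm, never from a script. Its argument "steps" is text: rows parted by semicolons, each of 7 numbers parted by spaces: the turn, a rotation vector about the tool's x, y, z as a fraction of full scale, then the shift along the tool's x, y, z as a fraction of full scale, then the opening, from 0 (shut) to 1 (fully open). A call has 1 to 10 rows; each row is the pose to reach, as a shift and turn from the pose commanded when the call began, along the tool's axes at that moment; what a row does not reach only later rows make up. Full scale, the value 1, is 0.15 m for a shift and 45 degrees for a turn. A row lasts 1/8 s, in which the tool goes at most 62.5 mm and 10.7 degrees, less where a joint would pass 70% of its speed; a pose out of reach is approached as far as the arm can. A call with a number of a shift or a turn outside -1 to 1 is refused whole. A call with a gripper value outside its range is refused whole. The fingers move at their own pace and stop on an object; the grip force is fixed at half the most. Time passes only in rows, so rows that repeat a pose let the fingers close. It gives the time, the measured TCP pose, the force, the opening and the grip force at its end, in the units of the state.
- r.get_state(): the state, without advancing time (a new reading comes with each control period).
- cams.capture(name): name is "side" or "top" or "wrist"; returns a dict with "image" (400x640x3 uint8, red, green, blue), "z_map" (400x640 float32, m along the optical axis (not along the pixel's ray), 0 where there is no reading), "fx", "fy", "cx", "cy" (pixels), "D" ([k1, k2, p1, p2, k3] as OpenCV has them; the pictures are not rectified), "world_to_cam" (4x4, takes a point from world to camera coordinates); the wrist camera has in their place "hand_eye" (4x4, takes a point from camera to tool coordinates, whose origin is the TCP and whose axes are the flange's). Camera axes: x right, y up, looking along -z (the intrinsics and any distortion apply to the point x, -y, -z); pixel columns grow to the right and rows downward; lengths in m; the calibration is good to about 2 mm. A picture is of the moment at which its call begins: read the wrist's pose just before it.
- ticket.job_done(): hands the job in; it is judged then, once.
The state is a dict: "time_s": time; "joint_pos": joint angles; "dq": joint speeds; "effort": joint torques, N m; "tool_pos": TCP position; "orientation": TCP orientation; "wrist_force": force on the tool from outside, world axes, zero at the start; "wrist_torque": the same for the moment, N m; "finger_gap": finger opening in m; "gripper_force": force on a finger pad.
Only numpy, scipy, OpenCV 4.12 (cv2) and the standard library are available. Lean on these libraries where they do the work, as an engineer would, in place of code of your own. Each camera call takes 0.05 s, during which the arm holds its last target. There are 200 camera calls.

## Working session

There is one attempt and no reset: what is moved stays moved. The work goes in short steps, Python scripts to look and compute and a tool call to move; the robot and the scene stay as the last step left them, time stands still between calls to the robot, and variables do not carry over. Pictures are saved under pics/ and viewed, at most 15 in all, crops included, and the job is handed in when it is done.

Besides the shell and the picture viewer there is one more tool, called in YAML: its name, and indented under it one key for each argument. move_arm: Moves the arm, as the interface text tells. Shift numbers are shares of 0.15 m and turn numbers shares of 45 degrees, none past 1 either way. Its arguments: {"type":"object","properties":{"steps":{"type":"string"}},"required":["steps"]}

```bash
ls; mkdir -p pics; cat > h.py <<'E'
import numpy as np, cv2
from scipy.spatial.transform import Rotation as R
from workcell import r, cams, ticket
def cap(name,save=None):
    s=r.get_state(); c=cams.capture(name)
    if name=="wrist":
        T=np.eye(4);T[:3,:3]=R.from_rotvec(s["orientation"]).as_matrix();T[:3,3]=s["tool_pos"]
        c["c2w"]=T@c["hand_eye"]
    else: c["c2w"]=np.linalg.inv(c["world_to_cam"])
    if save:
        cv2.imwrite(save+".png",c["image"][:,:,::-1])
        np.savez(save,**{k:np.array(v) for k,v in c.items()})
    return c
def K(c): return np.array([[c["fx"],0,c["cx"]],[0,c["fy"],c["cy"]],[0,0,1.]],float)
def world(c,uv,z=None,uselocal=False):
    """pixel(s)->world, on plane z (if given) or by the depth map"""
    out=[]
    for u,v in uv:
        x,y=cv2.undistortPoints(np.array([[[u,v]]],float),K(c),np.array(c["D"],float))[0,0]
        d=np.array([x,-y,-1.]); M=c["c2w"]; dw=M[:3,:3]@d; o=M[:3,3]
        if z is None: t=np.median(c["z_map"][int(v)-1:int(v)+2,int(u)-1:int(u)+2])
        else: t=(z-o[2])/dw[2]
        out.append(o+t*dw)
    return np.array(out)
def crop(c,u0,v0,u1,v1,k,save):
    im=c["image"][v0:v1,u0:u1,::-1]; cv2.imwrite(save,cv2.resize(im,None,fx=k,fy=k,interpolation=cv2.INTER_CUBIC))
def load(n): return dict(np.load(n+".npz"))
def delta(s,target,rot):
    Rm=R.from_rotvec(s["orientation"])
    sh=Rm.inv().apply(np.array(target)-s["tool_pos"])/0.15
    tu=(Rm.inv()*rot).as_rotvec()/(np.pi/4)
    return np.round(tu,3),np.round(sh,3)
E
python3 - <<'E'
from h import *
s=r.get_state(); print(s["time_s"],s["tool_pos"],s["orientation"],s["finger_gap"])
print(R.from_rotvec(s["orientation"]).as_matrix().round(3))
cap("top","pics/top0"); cap("side","pics/side0")
E
```

```text
pics
0.0 [0.13740993 0.53219742 0.21808702] [-3.95980918e-01 -3.11629081e+00  1.84536147e-03] 0.0930551475214715
[[-0.968  0.25  -0.   ]
 [ 0.25   0.968 -0.001]
 [ 0.    -0.001 -1.   ]]
```

View pics/top0.png

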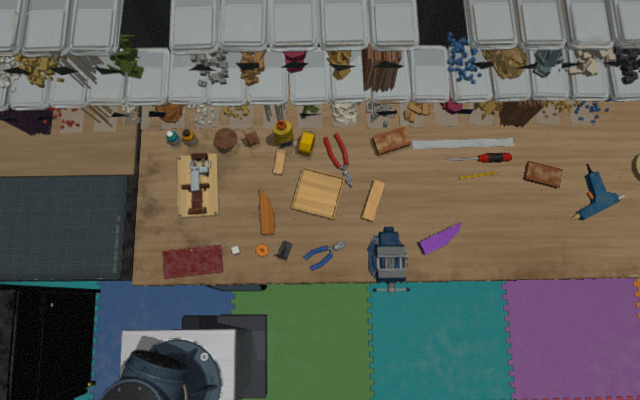

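View pics/side0.png

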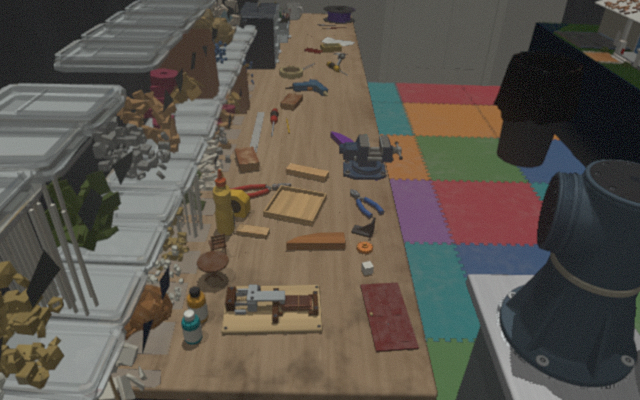

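The top view shows the jig at (197,184), the orange-brown wedge at (266,212) with its butt at (267,233), and the tray at (317,193). The purple look-alike is at (440,238). Next, an enlarged crop.

```bash
python3 - <<'E'
from h import *
c=load("pics/top0"); crop(c,165,140,355,250,4,"pics/c1.png")
for n,p in dict(jig=(197,184),wedge=(266,212),butt=(267,233),tip=(263,190),tray=(317,193)).items(): print(n,world(c,[p])[0].round(3), world(c,[p],0.01)[0].round(3))
E
```

```text
jig [ 0.558 -0.051  0.041] [ 0.565 -0.043  0.01 ]
wedge [ 0.477 -0.248  0.02 ] [ 0.478 -0.247  0.01 ]
butt [ 0.416 -0.251  0.02 ] [ 0.417 -0.25   0.01 ]
tip [ 0.547 -0.237  0.001] [ 0.544 -0.238  0.01 ]
tray [ 0.535 -0.397  0.003] [ 0.533 -0.396  0.01 ]
```

View pics/c1.png

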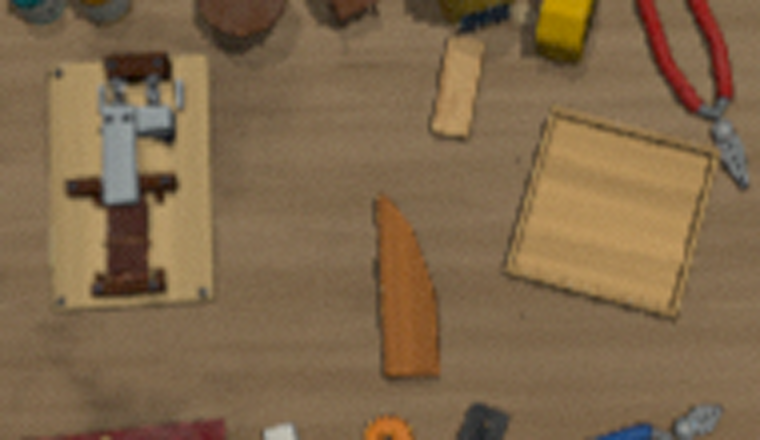

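The crop shows the jig with +x up and +y to the left. The fence runs from crop (66,187) to (177,184) and the bundle is below it. The wedge's straight side is on the left with its butt at (410,375). The tray is rotated by about 14°.

```bash
python3 - <<'E'
from h import *
c=cams.capture("wrist"); print(np.array(c["hand_eye"]).round(3),c["fx"],c["cx"],c["cy"])
P=np.array([0.137,0.532,0.218]); a=165.5
# plan: 5 calls toward above jig/wedge
W=[(0.23,0.38,.25),(0.33,0.21,.3),(0.42,0.04,.35),(0.44,-0.10,.35)]
for i,w in enumerate(W):
    A=np.radians(a); x=np.array([np.cos(A),np.sin(A),0]); y=np.array([np.sin(A),-np.cos(A),0]); z=np.array([0,0,-1])
    d=np.array(w)-P; print(np.round([d@x/.15,d@y/.15,d@z/.15],2)); P=np.array(w); a-=[45,45,45,29][i]
E
```

```text
[[ 0.001  0.961  0.276  0.077]
 [ 1.    -0.001 -0.    -0.   ]
 [ 0.     0.276 -0.961 -0.166]
 [ 0.     0.     0.     1.   ]] 295.2070921960628 321.91921101229997 198.7158861790701
[-0.85 -0.83 -0.21]
[-1.31 -0.   -0.33]
[-0.95  0.86 -0.33]
[-0.36  0.87  0.  ]
```

move_arm:
  steps: "0 0 0.25 -0.4 -0.4 -0.2 1; 0 0 0.5 -0.85 -0.83 -0.21 1; 0 0 0.75 -0.85 -0.83 -0.21 1; 0 0 1 -0.85 -0.83 -0.21 1"

```text
time_s: 0.65
tool_pos: [0.2313, 0.3778, 0.2506]
orientation: [1.523, 2.747, 0.001]
wrist_force: [-0.6, 0.9, -0.3]
finger_gap: 0.093
gripper_force: 0.0
```

move_arm:
  steps: "0 0 0.25 -0.4 0 -0.2 1; 0 0 0.5 -0.8 0 -0.3 1; 0 0 0.75 -1 0 -0.3 1; 0 0 1 -1 0 -0.3 1"

```text
time_s: 1.15
tool_pos: [0.3115, 0.252, 0.2953]
orientation: [2.423, 1.999, 0.001]
wrist_force: [-0.0, 0.3, 0.1]
finger_gap: 0.0932
gripper_force: 0.0
```

move_arm:
  steps: "0 0 0.25 -0.4 0.4 -0.2 1; 0 0 0.5 -0.8 0.8 -0.3 1; 0 0 0.75 -1 1 -0.3 1; 0 0 1 -1 1 -0.3 1"

```text
time_s: 1.65
tool_pos: [0.432, 0.0766, 0.3404]
orientation: [2.987, 0.974, 0.0]
wrist_force: [0.6, 1.0, -0.4]
finger_gap: 0.0926
gripper_force: 0.0
```

move_arm:
  steps: "0 0 0.25 -0.4 0.4 0 1; 0 0 0.5 -0.6 0.8 0 1; 0 0 0.75 -0.65 0.98 0 1; 0 0 0.78 -0.65 0.98 0 1;0 0 0.78 -0.65 0.98 0 1"

```text
time_s: 2.28
tool_pos: [0.4401, -0.0975, 0.3399]
orientation: [-3.141, -0.04, 0.001]
wrist_force: [-0.5, 0.1, 0.9]
finger_gap: 0.0934
gripper_force: 0.0
```

```bash
python3 - <<'E'
from h import *
c=cap("wrist","pics/w1"); s=r.get_state(); print(s["tool_pos"],R.from_rotvec(s["orientation"]).as_matrix().round(3)[:,0],s["joint_pos"])
crop(c,0,0,640,400,1.25,"pics/w1b.png")
E
```

```text
[ 0.44014472 -0.09706784  0.34001094] [ 1.     0.027 -0.   ] [-3.20440993e-01  5.67885970e-02  1.71586195e+00  4.52006190e-05
  1.36928355e+00  1.22292471e+00]
```

View pics/w1b.png

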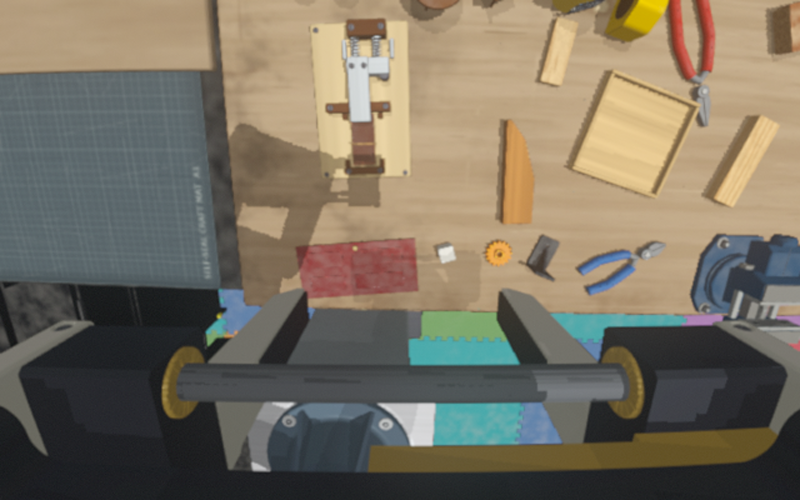

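The wrist view, scaled by 1.25, shows the jig at (362,100), the wedge from (512,120) to (517,222) and the tray at (636,132). I'll enlarge all three in one composite.

```bash
python3 - <<'E'
from h import *
c=load("pics/w1"); im=c["image"][:,:,::-1]
f=lambda a,k:cv2.resize(a,None,fx=k,fy=k,interpolation=cv2.INTER_CUBIC)
A=f(im[10:150,240:340],4); B=f(im[90:185,395:435],4); C=f(im[50:160,450:565],2)
o=np.zeros((560,800,3),np.uint8); o[:,:400]=A; o[:380,400:560]=B; o[:220,565:795]=C
cv2.imwrite("pics/comp.png",o)
E
```

```text
(no output)
```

View pics/comp.png

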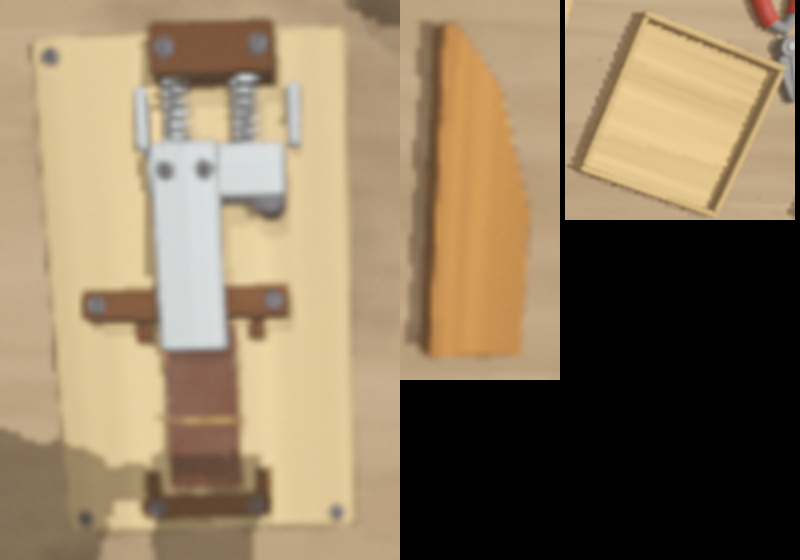

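Composite readings:
- **Board corners:** (34,38), (345,28), (353,524) and (68,527).
- **Fence top, +x edge:** from (82,293) to (289,286).
- **Wedge:** butt from (433,354) to (521,355), tip from (443,24) to (458,24).
- **Tray corners:** (646,12), (783,66), (715,214) and (580,168).

```bash
python3 - <<'E'
from h import *
c=load("pics/w1")
J=lambda p:(240+p[0]/4-.375,10+p[1]/4-.375)
Wd=lambda p:(395+(p[0]-400)/4-.375,90+p[1]/4-.375)
T=lambda p:(450+(p[0]-565)/2-.25,50+p[1]/2-.25)
def show(n,q,z): 
    a=world(c,[q[0](p) for p in q[1]],z); print(n,a.round(4).tolist()); return a
b=show("board TL TR BR BL",(J,[(34,38),(345,28),(353,524),(68,527)]),.01)
print("ctr",b.mean(0),"sizes",np.linalg.norm(b[0]-b[1]),np.linalg.norm(b[1]-b[2]),np.linalg.norm(b[2]-b[3]),np.linalg.norm(b[3]-b[0]))
for i,j in((3,0),(2,1)): d=b[j]-b[i]; print("yaw x",np.degrees(np.arctan2(d[1],d[0])))
for i,j in((1,0),(2,3)): d=b[j]-b[i]; print("yaw y",np.degrees(np.arctan2(-d[0],d[1])))
f=show("fence L R",(J,[(82,293),(289,286)]),.026); d=f[0]-f[1]; print(np.linalg.norm(d),"yaw",np.degrees(np.arctan2(-d[0],d[1])))
bu=show("bundle TL? TR BL BR",(J,[(166,352),(234,352),(170,486),(240,486)]),.027)
w=show("wedge bL bR tL tR",(Wd,[(433,354),(521,355),(443,24),(458,24)]),.02)
d=w[2]-w[0]; a=np.arctan2(d[1],d[0]); print("wedge yaw y",np.degrees(a),np.linalg.norm(d)); d=w[1]-w[0];print("butt dir",np.degrees(np.arctan2(d[1],d[0])),np.linalg.norm(d))
print("grip", (w[0]+w[1])/2+.02*np.array([np.cos(a),np.sin(a),0]))
t=show("tray T R B L",(T,[(646,12),(783,66),(715,214),(580,168)]),.016)
print(t.mean(0),np.linalg.norm(t[0]-t[1]),np.linalg.norm(t[1]-t[2])); d=t[1]-t[0];print(np.degrees(np.arctan2(d[1],d[0])));d=t[0]-t[3];print(np.degrees(np.arctan2(d[1],d[0])))
# depth check
print(world(c,[Wd((480,250)),J((110,150)),J((200,390)),T((680,110)),(405,190)]).round(4))
E
```

```text
board TL TR BR BL [[0.6541, 0.0198, 0.01], [0.6599, -0.0978, 0.01], [0.4746, -0.1067, 0.01], [0.4704, 0.0116, 0.01]]
ctr [ 0.56473851 -0.04327595  0.01      ] sizes 0.11773049617496056 0.18555322750587236 0.1183781304478416 0.1838855028504356
yaw x 2.5448425895494227
yaw x 2.743824129452906
yaw y 2.838411485290512
yaw y 2.030149287876485
fence L R [[0.5609, 0.0002, 0.026], [0.5653, -0.079, 0.026]]
0.07939082979413932 yaw 3.1170836902963694
bundle TL? TR BL BR [[0.5399, -0.032, 0.027], [0.5405, -0.0583, 0.027], [0.4891, -0.0332, 0.027], [0.4898, -0.061, 0.027]]
wedge bL bR tL tR [[0.4168, -0.2348, 0.02], [0.4175, -0.2723, 0.02], [0.5489, -0.2259, 0.02], [0.5491, -0.2318, 0.02]]
wedge yaw y 3.889008668334488 0.13240506091490462
butt dir -88.99626002480115 0.03748702473031141
grip [ 0.43710316 -0.25221956  0.02      ]
tray T R B L [[0.6139, -0.3545, 0.016], [0.5803, -0.4752, 0.016], [0.4593, -0.4417, 0.016], [0.4929, -0.3187, 0.016]]
[ 0.53659184 -0.39752542  0.016     ] 0.1252715816055373 0.1255478134639367
-105.53644412207797
-16.48625787574145
[[ 4.611e-01 -2.497e-01  2.090e-02]
 [ 6.151e-01 -8.500e-03  9.600e-03]
 [ 5.261e-01 -4.510e-02  2.610e-02]
 [ 5.426e-01 -4.014e-01  5.300e-03]
 [ 3.914e-01 -2.465e-01  1.000e-04]]
```

move_arm:
  steps: "0 0 -0.04 -0.02 0.4 0.2 1; 0 0 -0.04 -0.05 0.8 0.5 1; 0 0 -0.04 -0.05 1 0.8 1; 0 0 -0.04 -0.05 1 1 1; 0 0 -0.04 -0.05 1 1 1; 0 0 -0.04 -0.05 1 1 1"

```text
time_s: 3.08
tool_pos: [0.4375, -0.2469, 0.1917]
orientation: [3.139, 0.093, 0.002]
wrist_force: [0.0, -0.7, 0.8]
finger_gap: 0.0928
gripper_force: 0.0
```

```bash
python3 - <<'E'
from h import *
s=r.get_state(); c=cap("wrist","pics/w2"); print(s["tool_pos"],R.from_rotvec(s["orientation"]).as_matrix().round(4)[:,0])
im=c["image"]; hsv=cv2.cvtColor(im,cv2.COLOR_RGB2HSV)
# wedge mask by height 16-24mm + orange; read from depth
v,u=np.mgrid[0:400,0:640]; z=c["z_map"]
pts=cv2.undistortPoints(np.stack([u.ravel(),v.ravel()],1).astype(float)[:,None],K(c),np.array(c["D"],float))[:,0]
P=np.stack([pts[:,0],-pts[:,1],-np.ones(len(pts))],1)*z.ravel()[:,None]
P=P@c["c2w"][:3,:3].T+c["c2w"][:3,3]; P=P.reshape(400,640,3)
m=(P[...,2]>.014)&(P[...,2]<.026)&(abs(P[...,0]-.48)<.09)&(abs(P[...,1]+.25)<.05)&(hsv[...,1]>120)
Q=P[m][:,:2]; Q2=Q[Q[:,0]<.47]; print(len(Q2),np.median(P[m][:,2]))
print(cv2.minAreaRect(Q[Q[:,0]<.47].astype(np.float32)), Q.min(0),Q.max(0))
for lo in np.arange(.41,.56,.015):
    q=Q[(Q[:,0]>lo)&(Q[:,0]<lo+.004)]
    if len(q): print(lo.round(3),q[:,1].min().round(4),q[:,1].max().round(4))
E
```

```text
[ 0.43750303 -0.24694428  0.19171343] [0.9982 0.0593 0.0015]
1451 0.01986736241889786
((0.4439602792263031, -0.25141075253486633), (0.053946953266859055, 0.038422804325819016), 3.4578051567077637) [ 0.41606097 -0.27137566] [ 0.54854311 -0.22751463]
0.425 -0.2708 -0.234
0.44 -0.2697 -0.2332
0.455 -0.2697 -0.2324
0.47 -0.2685 -0.2306
0.485 -0.2651 -0.2298
0.5 -0.2594 -0.2291
0.515 -0.2539 -0.2284
0.53 -0.2463 -0.2276
0.545 -0.2345 -0.2279
```

move_arm:
  steps: "0 0 0 -0.01 0.03 0.4 1; 0 0 0 -0.01 0.03 0.8 1; 0 0 0 -0.01 0.03 1 1; 0 0 0 -0.01 0.03 1 1"

```text
time_s: 3.62
tool_pos: [0.4355, -0.2513, 0.04]
orientation: [-3.139, -0.092, 0.002]
wrist_force: [0.7, -0.2, 0.6]
finger_gap: 0.093
gripper_force: 0.0
```

move_arm:
  steps: "0 0 0 0 0 0.15 1; 0 0 0 0 0 0.25 1; 0 0 0 0 0 0.25 1; 0 0 0 0 0 0.25 0; 0 0 0 0 0 0.25 0;0 0 0 0 0 0.25 0;0 0 0 0 0 0.25 0;0 0 0 0 0 0.25 0"

```text
time_s: 4.62
tool_pos: [0.4355, -0.2519, 0.0027]
orientation: [3.14, 0.09, -0.0]
wrist_force: [0.3, -0.3, 0.5]
finger_gap: 0.0479
gripper_force: 0.0
```

move_arm:
  steps: "0 0 0 0 0 0 0;0 0 0 0 0 0 0;0 0 0 0 0 0 0;0 0 0 0 0 0 0"

```text
time_s: 5.12
tool_pos: [0.4355, -0.2519, 0.0026]
orientation: [3.14, 0.09, -0.0]
wrist_force: [0.2, 0.2, 0.4]
finger_gap: 0.0387
gripper_force: 30.0
```

```bash
python3 - <<'E'
from h import *
c=load("pics/top0")
v,u=np.mgrid[80:260,150:360]
pts=cv2.undistortPoints(np.stack([u.ravel(),v.ravel()],1).astype(float)[:,None],K(c),c["D"].astype(float))[:,0]
P=np.stack([pts[:,0],-pts[:,1],-np.ones(len(pts))],1)*c["z_map"][80:260,150:360].ravel()[:,None]
P=P@c["c2w"][:3,:3].T+c["c2w"][:3,3]
print("y cols",np.arange(-.32,.1,.03).round(2))
for x in np.arange(.78,.42,-.03):
    print(x.round(2),[int(1000*P[(abs(P[:,0]-x)<.015)&(abs(P[:,1]-y)<.015)][:,2].max(initial=0)) for y in np.arange(-.32,.1,.03)])
s=r.get_state();print(np.degrees(np.arctan2(*R.from_rotvec(s["orientation"]).as_matrix()[[1,0],0])))
E
```

```text
y cols [-0.32 -0.29 -0.26 -0.23 -0.2  -0.17 -0.14 -0.11 -0.08 -0.05 -0.02  0.01
  0.04  0.07  0.1 ]
0.78 [246, 247, 266, 270, 263, 273, 247, 269, 245, 248, 246, 247, 244, 105, 12]
0.75 [246, 249, 275, 286, 262, 283, 305, 290, 247, 247, 246, 247, 246, 106, 9]
0.72 [245, 246, 245, 247, 247, 249, 248, 245, 244, 244, 247, 244, 243, 159, 6]
0.69 [159, 170, 106, 38, 73, 58, 53, 57, 7, 61, 80, 73, 71, 5, 7]
0.66 [7, 46, 9, 9, 7, 6, 56, 52, 39, 38, 36, 13, 8, 6, 6]
0.63 [7, 19, 22, 7, 7, 6, 8, 13, 39, 39, 41, 16, 8, 7, 5]
0.6 [5, 18, 17, 7, 10, 6, 10, 15, 40, 49, 49, 16, 7, 6, 8]
0.57 [7, 6, 8, 7, 7, 7, 6, 15, 31, 47, 46, 26, 6, 7, 6]
0.54 [18, 6, 23, 25, 7, 10, 8, 17, 28, 47, 43, 28, 6, 7, 8]
0.51 [23, 6, 25, 28, 10, 7, 6, 16, 17, 36, 33, 14, 7, 7, 5]
0.48 [21, 8, 26, 28, 6, 6, 6, 14, 32, 30, 29, 18, 6, 9, 8]
0.45 [8, 8, 29, 25, 6, 9, 5, 6, 10, 6, 6, 7, 8, 7, 7]
0.42 [7, 6, 26, 24, 10, 10, 6, 6, 6, 11, 8, 8, 5, 8, 6]
3.3005312549107795
```

```bash
python3 - <<'E'
from h import *
c=load("pics/top0")
v,u=np.mgrid[80:160,150:320]
pts=cv2.undistortPoints(np.stack([u.ravel(),v.ravel()],1).astype(float)[:,None],K(c),c["D"].astype(float))[:,0]
P=np.stack([pts[:,0],-pts[:,1],-np.ones(len(pts))],1)*c["z_map"][80:160,150:320].ravel()[:,None]
P=P@c["c2w"][:3,:3].T+c["c2w"][:3,3]
for h in (.075,.2):
  Q=P[P[:,2]>h]
  for y in np.arange(-.32,.0,.02):
    q=Q[(abs(Q[:,1]-y)<.01)][:,0]; print(h,y.round(2),q.min().round(3) if len(q) else None)
E
```

```text
0.075 -0.32 0.682
0.075 -0.3 0.676
0.075 -0.28 0.677
0.075 -0.26 0.719
0.075 -0.24 0.72
0.075 -0.22 0.722
0.075 -0.2 0.717
0.075 -0.18 0.718
0.075 -0.16 0.718
0.075 -0.14 0.719
0.075 -0.12 0.719
0.075 -0.1 0.722
0.075 -0.08 0.722
0.075 -0.06 0.723
0.075 -0.04 0.7
0.075 -0.02 0.694
0.2 -0.32 0.723
0.2 -0.3 0.718
0.2 -0.28 0.719
0.2 -0.26 0.719
0.2 -0.24 0.72
0.2 -0.22 0.722
0.2 -0.2 0.717
0.2 -0.18 0.718
0.2 -0.16 0.718
0.2 -0.14 0.719
0.2 -0.12 0.719
0.2 -0.1 0.722
0.2 -0.08 0.722
0.2 -0.06 0.723
0.2 -0.04 0.723
0.2 -0.02 0.726
```

move_arm:
  steps: "0 0 0 0 0 -0.3 0; 0 0 -0.2 0.2 -0.1 -0.65 0; 0 0 -0.4 0.44 -0.22 -0.65 0; 0 0 -0.65 0.44 -0.22 -0.65 0; 0 0 -0.85 0.44 -0.22 -0.65 0; 0 0 -1 0.44 -0.22 -0.65 0; 0 0 -1 0.44 -0.22 -0.65 0"

```text
time_s: 6.0
tool_pos: [0.4994, -0.2151, 0.1]
orientation: [-2.867, -1.284, 0.0]
wrist_force: [-0.7, 0.1, -0.4]
finger_gap: 0.0388
gripper_force: 30.0
```

move_arm:
  steps: "0 0 -0.23 0.1 0.1 0 0; 0 0 -0.46 0.2 0.2 0.1 0; 0 0 -0.7 0.3 0.35 0.2 0; 0 0 -0.9 0.3 0.35 0.2 0; 0 0 -0.987 0.3 0.35 0.2 0; 0 0 -0.987 0.3 0.35 0.2 0"

```text
time_s: 6.75
tool_pos: [0.5685, -0.2165, 0.07]
orientation: [-2.171, -2.27, 0.0]
wrist_force: [-0.7, 0.2, -0.4]
finger_gap: 0.0389
gripper_force: 30.0
```

```bash
python3 - <<'E'
from h import *
s=r.get_state(); c=cap("wrist","pics/w3"); X=R.from_rotvec(s["orientation"]).as_matrix(); print(s["tool_pos"],X.round(4).tolist(),np.degrees(np.arctan2(X[1,0],X[0,0])),s["finger_gap"],s["joint_pos"])
crop(c,0,0,640,400,1.25,"pics/w3b.png")
E
```

```text
[ 0.56851702 -0.21646952  0.06996821] [[-0.0444, 0.999, -0.0003], [0.999, 0.0444, 0.0001], [0.0001, -0.0002, -1.0]] 92.54221560782719 0.03890655210943463 [-4.40319766e-01  6.34134970e-01  1.60655731e+00 -1.54531673e-05
  9.01173283e-01 -4.84680220e-01]
```

View pics/w3b.png

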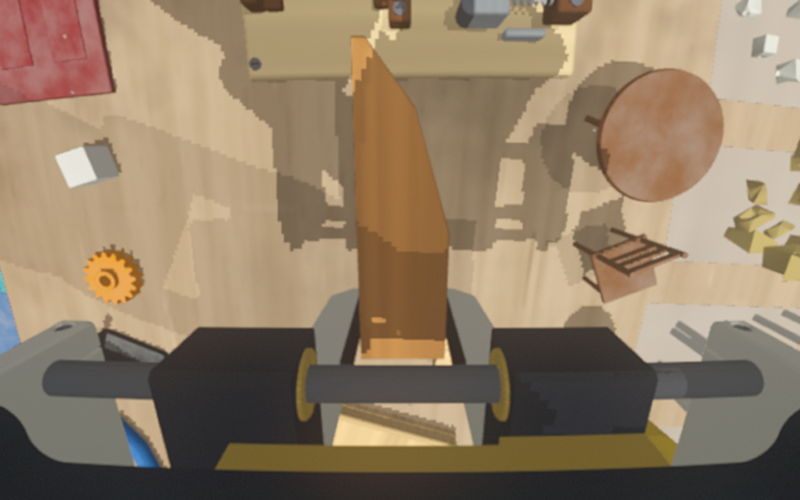

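The wrist view shows the wedge held with its straight side on the left and its tip at (358,38). The fence's near end is at about (400,15) and the nosing at (485,15). I'll zoom in.

```bash
python3 - <<'E'
from h import *
c=load("pics/w3"); crop(c,260,0,420,60,5,"pics/w3c.png")
E
```

```text
(no output)
```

View pics/w3c.png

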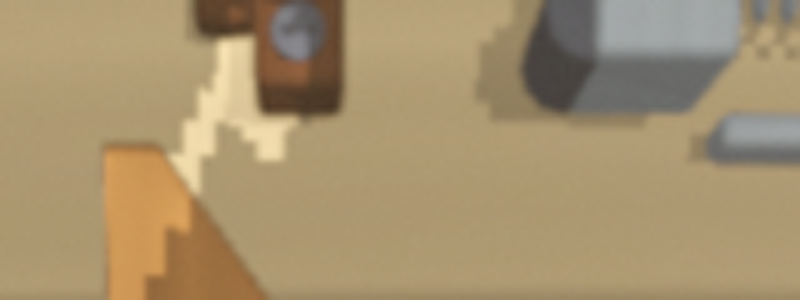

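The fence end's top edge runs from crop (258,86) to (342,86) and its foot is at (262–340,112). The wedge tip's top corners are (104,147) and (156,147).

```bash
python3 - <<'E'
from h import *
c=load("pics/w3"); q=lambda p:(260+p[0]/5-.4,p[1]/5-.4)
f=world(c,[q((258,86)),q((342,86))],.026); g=world(c,[q((262,112)),q((340,112))],.01); t=world(c,[q((104,147)),q((156,147)),q((108,290))],.0874)
print(f,g,t,sep="\n")
bu=world(c,[(360/1.25,355/1.25),(444/1.25,357/1.25)],.0874); print(bu)
a=np.radians(2.7); x=np.array([np.cos(a),np.sin(a)]); y=np.array([-np.sin(a),np.cos(a)])
tcp=np.array([.56851702,-.21646952])
for n,p in (("fence+x top",f[1]),("foot",g[1]),("tipL",t[0]),("tipR",t[1]),("side",t[2]),("buttL",bu[0])):
    d=p[:2]-tcp; print(n,"rel tcp jig x,y mm",(1000*np.array([d@x,d@y])).round(1))
E
```

```text
[[ 0.55560426 -0.07981044  0.026     ]
 [ 0.5663235  -0.07932885  0.026     ]]
[[ 0.55553729 -0.07848163  0.01      ]
 [ 0.56628627 -0.07799806  0.01      ]]
[[ 0.54460642 -0.10305836  0.0874    ]
 [ 0.54935124 -0.1028734   0.0874    ]
 [ 0.5451519  -0.11526266  0.0874    ]]
[[ 0.5500575  -0.23440229  0.0874    ]
 [ 0.58866424 -0.23367852  0.0874    ]]
fence+x top rel tcp jig x,y mm [  4.3 137.1]
foot rel tcp jig x,y mm [  4.3 138.4]
tipL rel tcp jig x,y mm [-18.5 114.4]
tipR rel tcp jig x,y mm [-13.8 114.4]
side rel tcp jig x,y mm [-18.6 102.2]
buttL rel tcp jig x,y mm [-19.3 -17. ]
```

move_arm:
  steps: "0 0 0 0 0.18 0.1 0; 0 0 0 0 0.18 0.25 0; 0 0 0 0 0.18 0.375 0; 0 0 0 0 0.18 0.375 0; 0 0 0 0 0.18 0.375 0"

```text
time_s: 7.42
tool_pos: [0.5958, -0.2154, 0.0145]
orientation: [2.168, 2.272, 0.0]
wrist_force: [-0.1, 0.5, -0.2]
finger_gap: 0.0389
gripper_force: 30.0
```

```bash
python3 - <<'E'
from h import *
s=r.get_state(); c=cap("wrist","pics/w4"); print(s["tool_pos"],s["wrist_force"])
crop(c,250,0,410,110,5,"pics/w4c.png")
E
```

```text
[ 0.59576547 -0.21543546  0.01454349] [-0.12839971  0.45807585 -0.20174842]
```

View pics/w4c.png

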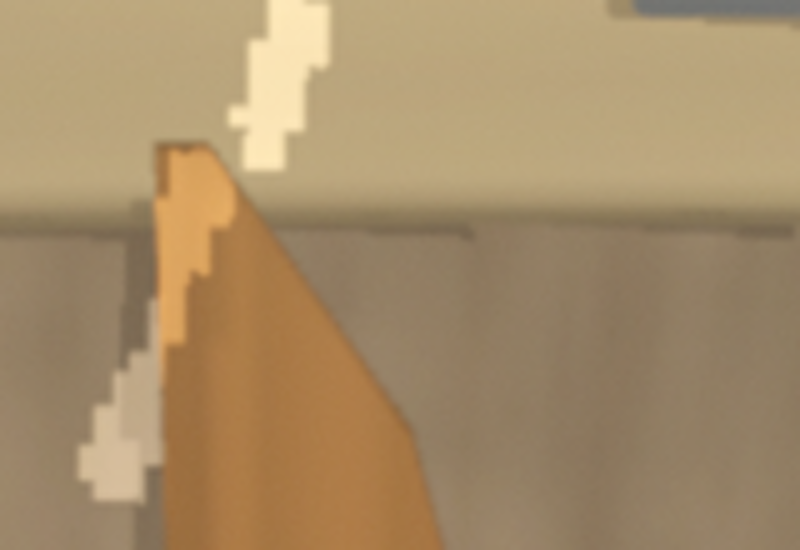

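The tip is over the board and clear, so I'm driving it in.

move_arm:
  steps: "0 0 0 0.1 0 0 0; 0 0 0 0.2 0 0 0; 0 0 0 0.3 0 0 0; 0 0 0 0.3 -0.008 0 0; 0 0 0 0.4 -0.01 0 0"

```text
time_s: 8.1
tool_pos: [0.591, -0.1558, 0.0139]
orientation: [2.168, 2.273, -0.001]
wrist_force: [-2.8, -4.1, -1.6]
finger_gap: 0.0383
gripper_force: 30.0
```

move_arm:
  steps: "0 0 0 0.1 0 0 0; 0 0 0 0.2 0 0 0; 0 0 0 0.3 0 0 0; 0 0 0 0.365 0 0 0; 0 0 0 0.365 0 0 0;0 0 0 0.365 0 0 0"

```text
time_s: 8.85
tool_pos: [0.5884, -0.1004, 0.0138]
orientation: [-2.168, -2.273, 0.0]
wrist_force: [-2.6, 1.9, -1.5]
finger_gap: 0.0387
gripper_force: 30.0
```

```bash
python3 - <<'E'
from h import *
s=r.get_state(); print(s["tool_pos"],s["wrist_force"])
c=cap("wrist","pics/w5"); crop(c,200,0,460,290,2,"pics/w5c.png")
E
```

```text
[ 0.58842975 -0.10044013  0.01376608] [-2.57447466  1.93345621 -1.45463656]
```

View pics/w5c.png

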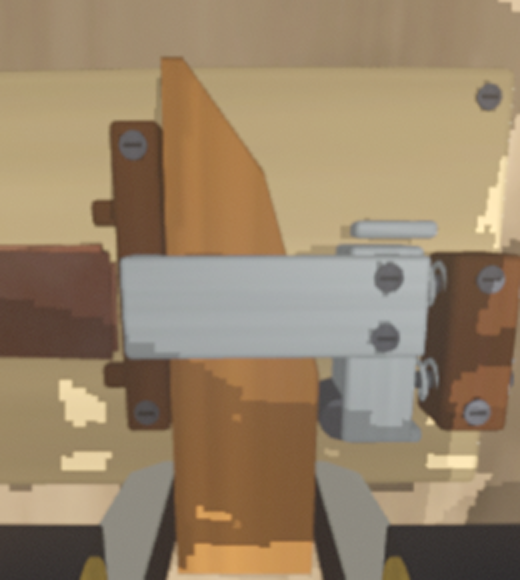

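The wedge is fully in. The wide part is against the nosing at (335,410), and the catch's lip edge at (122,305) is clear of the bundle's end at (112,300). I'm releasing it and lifting.

move_arm:
  steps: "0 0 0 0 0 0 0.6; 0 0 0 0 0 0 0.65; 0 0 0 0 0 0 0.65; 0 0 0 0 0 0 0.65; 0 0 0 0 0 -0.3 0.65; 0 0 0 0 0 -0.7 0.65; 0 0 0 0 0 -1 0.65; 0 0 0 0 0 -1 0.65"

```text
time_s: 9.9
tool_pos: [0.5904, -0.1011, 0.1676]
orientation: [2.164, 2.269, 0.005]
wrist_force: [0.0, -0.4, -1.3]
finger_gap: 0.0602
gripper_force: 0.0
```

```bash
python3 - <<'E'
from h import *
s=r.get_state(); c=cap("wrist","pics/w6"); X=R.from_rotvec(s["orientation"]).as_matrix();print(s["tool_pos"],s["finger_gap"],np.degrees(np.arctan2(X[1,0],X[0,0])),s["joint_pos"])
crop(c,90,0,440,290,2,"pics/w6c.png")
E
```

```text
[ 0.5903846  -0.10108485  0.16757733] 0.060156133256284806 92.71573706298003 [-2.47289081e-01  4.89798051e-01  1.57543943e+00  9.95179618e-06
  1.06963156e+00 -2.94698644e-01]
```

View pics/w6c.png

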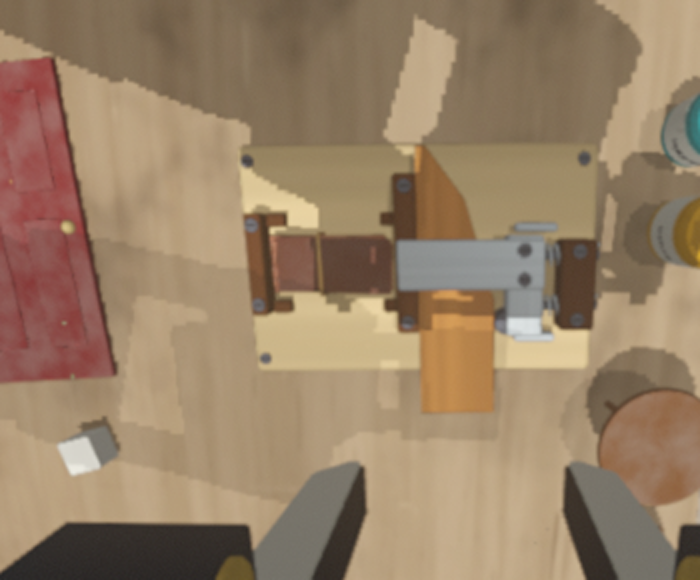

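The wedge stays put by itself and the catch is open. The bundle's top spans crop (272–393, 235–293), with its centre at about (333,263).

```bash
python3 - <<'E'
from h import *
c=load("pics/w6"); q=lambda p:(90+p[0]/2-.25,p[1]/2-.25)
b=world(c,[q(p) for p in((272,235),(393,235),(393,293),(272,292))],.027); print(b.round(4),b.mean(0))
s=r.get_state()
t=b.mean(0); t[2]=.15
rot=R.from_matrix(np.column_stack([[np.cos(np.radians(2.7)),np.sin(np.radians(2.7)),0],[np.sin(np.radians(2.7)),-np.cos(np.radians(2.7)),0],[0,0,-1]]))
print(delta(s,t,rot))
E
```

```text
[[ 0.4911 -0.0321  0.027 ]
 [ 0.5521 -0.0295  0.027 ]
 [ 0.5526 -0.0584  0.027 ]
 [ 0.4901 -0.0607  0.027 ]] [ 0.52148881 -0.04518858  0.027     ]
(array([ 0.004, -0.002,  2.   ]), array([ 0.392, -0.434,  0.1  ]))
```

move_arm:
  steps: "0 0 0.2 0.15 -0.2 0 0.65; 0 0 0.4 0.39 -0.43 0 0.65; 0 0 0.65 0.39 -0.43 0 0.65; 0 0 0.85 0.39 -0.43 0 0.65; 0 0 1 0.39 -0.43 0 0.65"

```text
time_s: 10.58
tool_pos: [0.5207, -0.0451, 0.1624]
orientation: [-2.875, -1.264, 0.003]
wrist_force: [-0.3, 0.9, 0.9]
finger_gap: 0.0606
gripper_force: 0.0
```

move_arm:
  steps: "0 0 0.2 0 0 0.1 0.65; 0 0 0.4 0 0 0.2 0.65; 0 0 0.65 0 0 0.3 0.65; 0 0 0.85 0 0 0.4 0.65; 0 0 1 0 0 0.4 0.65; 0 0 1 0 0 0.4 0.65"

```text
time_s: 11.32
tool_pos: [0.5207, -0.0451, 0.1026]
orientation: [-3.14, -0.076, 0.004]
wrist_force: [-0.3, 0.4, 0.3]
finger_gap: 0.0606
gripper_force: 0.0
```

```bash
python3 - <<'E'
from h import *
s=r.get_state()
rot=R.from_matrix(np.column_stack([[np.cos(np.radians(2.7)),np.sin(np.radians(2.7)),0],[np.sin(np.radians(2.7)),-np.cos(np.radians(2.7)),0],[0,0,-1]]))
print(s["tool_pos"],delta(s,[.5215,-.0452,.0135],rot))
c=cap("wrist","pics/w7")
v,u=np.mgrid[0:400,0:640]
pts=cv2.undistortPoints(np.stack([u.ravel(),v.ravel()],1).astype(float)[:,None],K(c),np.array(c["D"],float))[:,0]
P=np.stack([pts[:,0],-pts[:,1],-np.ones(len(pts))],1)*c["z_map"].ravel()[:,None]
P=P@c["c2w"][:3,:3].T+c["c2w"][:3,3]
for x in np.arange(.495,.55,.01):
    q=P[(abs(P[:,0]-x)<.005)&(abs(P[:,1]+.045)<.03)&(P[:,2]>.021)&(P[:,2]<.035)]
    if len(q): print(x.round(3),q[:,1].min().round(4),q[:,1].max().round(4),np.median(q[:,2]).round(4))
E
```

```text
[ 0.52067336 -0.04514128  0.10255426] (array([-0.001,  0.003,  0.001]), array([0.007, 0.001, 0.594]))
0.495 -0.0606 -0.0324 0.0257
0.505 -0.0598 -0.0321 0.026
0.515 -0.0615 -0.0292 0.0261
0.525 -0.0594 -0.0314 0.0259
0.535 -0.0593 -0.0302 0.0259
0.545 -0.0589 -0.0299 0.0259
```

move_arm:
  steps: "0 0 0 0 0 0.3 0.65; 0 0 0 0 0 0.5 0.65; 0 0 0 0 0 0.59 0.65; 0 0 0 0 0 0.59 0.65; 0 0 0 0 0 0.59 0; 0 0 0 0 0 0.59 0; 0 0 0 0 0 0.59 0; 0 0 0 0 0 0.59 0; 0 0 0 0 0 0.59 0; 0 0 0 0 0 0.59 0"

```text
time_s: 12.62
tool_pos: [0.5216, -0.0453, 0.0157]
orientation: [3.141, 0.074, 0.001]
wrist_force: [-1.3, 0.1, 6.6]
finger_gap: 0.0264
gripper_force: 30.0
```

move_arm:
  steps: "0 0 0 0 0 0 0; 0 0 0 0 0 0 0; 0 0 0 0 0 -0.1 0; 0 0 0 0 0 -0.3 0; 0 0 0 0 0 -0.6 0; 0 0 0 0 0 -0.7 0; 0 0 0 0 0 -0.7 0"

```text
time_s: 13.5
tool_pos: [0.5217, -0.0453, 0.1211]
orientation: [3.14, 0.075, 0.003]
wrist_force: [-0.1, 0.0, -0.1]
finger_gap: 0.0267
gripper_force: 30.0
```

```bash
python3 - <<'E'
from h import *
s=r.get_state()
a=np.radians(-16.0)
rot=R.from_matrix(np.column_stack([[np.cos(a),np.sin(a),0],[np.sin(a),-np.cos(a),0],[0,0,-1]]))
print(s["tool_pos"],s["finger_gap"],s["gripper_force"],delta(s,[.536,-.397,.1],rot))
c=cap("wrist","pics/w8"); cv2.imwrite("pics/w8.png",c["image"][:,:,::-1])
E
```

```text
[ 0.52170336 -0.04530635  0.12107468] 0.026728826095359003 29.997476041316986 (array([ 0.   , -0.002,  0.416]), array([-0.016,  2.346,  0.141]))
```

View pics/w8.png

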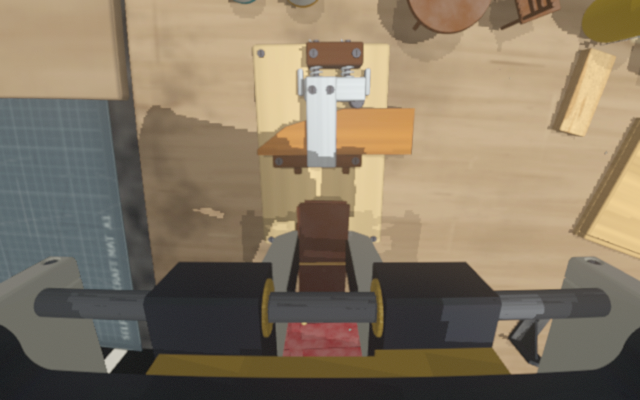

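The bundle is held between the fingers at (325,235). The wedge and the open catch are undisturbed. Next, the tray.

move_arm:
  steps: "0 0 0 0 0.3 0 0; 0 0 0 0 0.7 0 0; 0 0 0 0 1 0 0; 0 0 0 0 1 0 0"

```text
time_s: 14.05
tool_pos: [0.5277, -0.1974, 0.1185]
orientation: [-3.14, -0.069, 0.003]
wrist_force: [-0.1, 0.2, -0.7]
finger_gap: 0.027
gripper_force: 30.0
```

move_arm:
  steps: "0 0 0 0 0.4 0 0; 0 0 0 0 0.8 0 0; 0 0 0 0 1 0 0; 0 0 0 0 1 0 0"

```text
time_s: 14.55
tool_pos: [0.5351, -0.3454, 0.1186]
orientation: [-3.139, -0.072, 0.003]
wrist_force: [-0.5, 0.6, -0.8]
finger_gap: 0.0267
gripper_force: 30.0
```

move_arm:
  steps: "0 0 0.2 0 0.2 0 0; 0 0 0.416 -0.015 0.35 0.14 0; 0 0 0.416 -0.015 0.35 0.3 0; 0 0 0.416 -0.015 0.35 0.5 0; 0 0 0.416 -0.015 0.35 0.6 0; 0 0 0.416 -0.015 0.35 0.6 0"

```text
time_s: 15.3
tool_pos: [0.5357, -0.3961, 0.0293]
orientation: [-3.11, 0.436, 0.003]
wrist_force: [-0.4, -0.3, 0.2]
finger_gap: 0.0265
gripper_force: 30.0
```

```bash
python3 - <<'E'
from h import *
s=r.get_state(); print(s["tool_pos"],s["finger_gap"])
c=cap("wrist","pics/w9"); cv2.imwrite("pics/w9.png",c["image"][:,:,::-1])
c=cap("side","pics/s9")
E
```

```text
[ 0.53567744 -0.39607511  0.02931984] 0.026452124478178636
```

View pics/w9.png

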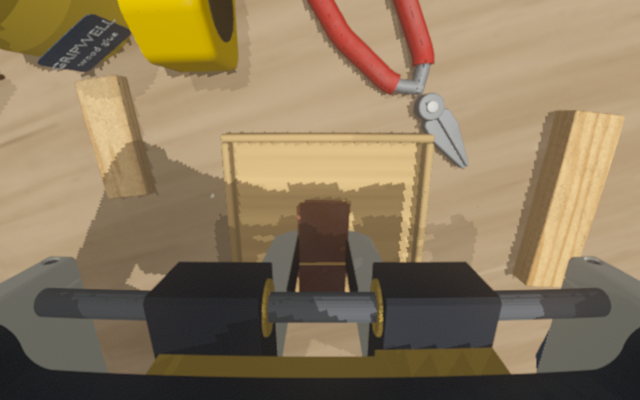

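The bundle is over the tray centre and square with it. I'm lowering it gently.

move_arm:
  steps: "0 0 0 0 0 0.06 0; 0 0 0 0 0 0.11 0; 0 0 0 0 0 0.12 0; 0 0 0 0 0 0.12 0; 0 0 0 0 0 0.12 0"

```text
time_s: 16.02
tool_pos: [0.536, -0.3976, 0.0127]
orientation: [3.111, -0.437, 0.001]
wrist_force: [-0.4, -0.4, 0.1]
finger_gap: 0.0266
gripper_force: 30.0
```

move_arm:
  steps: "0 0 0 0 0 0.01 0; 0 0 0 0 0 0.015 0; 0 0 0 0 0 0.015 0"

```text
time_s: 16.4
tool_pos: [0.536, -0.3976, 0.0107]
orientation: [3.111, -0.437, 0.0]
wrist_force: [-2.2, 1.9, 5.9]
finger_gap: 0.0265
gripper_force: 30.0
```

Contact is at 6 N. I'm releasing and lifting.

move_arm:
  steps: "0 0 0 0 0 0 0.5; 0 0 0 0 0 0 0.5; 0 0 0 0 0 0 0.5; 0 0 0 0 0 0 0.5; 0 0 0 0 0 -0.2 0.5; 0 0 0 0 0 -0.6 0.5; 0 0 0 0 0 -1 0.5; 0 0 0 0 0 -1 0.5"

```text
time_s: 17.4
tool_pos: [0.5377, -0.399, 0.1655]
orientation: [3.106, -0.437, 0.012]
wrist_force: [-0.1, 0.2, -0.7]
finger_gap: 0.0462
gripper_force: 0.0
```

```bash
python3 - <<'E'
from h import *
s=r.get_state(); print(s["tool_pos"],s["finger_gap"],s["wrist_force"])
a=cap("wrist","pics/w10"); b=cap("side","pics/s10")
o=np.vstack([cv2.resize(a["image"],(480,300)),cv2.resize(b["image"][160:340,170:410],(400,300))[:, :].copy() if 0 else cv2.resize(b["image"][160:340,170:458],(480,300))])
cv2.imwrite("pics/fin.png",o[:,:,::-1])
E
```

```text
[ 0.5376907  -0.39897823  0.16549351] 0.04623852789492199 [-0.0807987   0.2447717  -0.73169246]
```

View pics/fin.png

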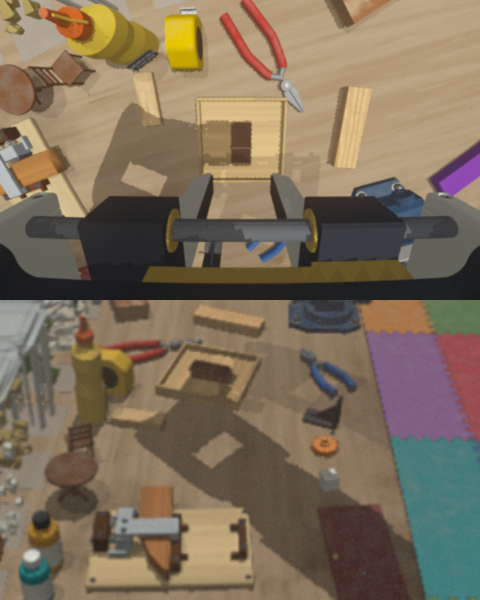

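The bundle lies flat in the tray at (240,142). The wedge is still in the jig at (160,530) with the catch open, and the gripper is clear of everything.

```bash
python3 -c "
from workcell import ticket
print(ticket.job_done())"
```

```text
the job is handed in; nothing more can be done
None
```

The job is handed in: the catch is wedged open, the bundle lies flat in the tray, and the arm is clear after about 17 s of the 53 s allowed; the hand-in did not report a verdict.

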